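# Set out a bracket fit-up for tack welding

### The job

Set the loose steel pieces out on the two chalk-marked plates, ready for tack welding. On the round plate, stand the pipe stub on the chalk cross and then lay the flange ring centred on top of the pipe. On the long plate, stand the square tube on the middle cross with its sides parallel to the plate's edges, put the hex nut flat on the cross between the tube and the end with the two bolt holes, and stand the solid round bar slug on the cross on the tube's other side; leave the spray can and the tape roll where they are.

Things in the scene. Friction and masses are not known exactly. Their poses are not given: they have to be found in the camera images.
- long_plate: Fixed flat grey steel plate, 220 mm long (its x), 70 mm wide (its y), 8 mm thick, lying on the table, turned any way round. Origin: centre of its underside; z up. Two dark 14 mm bolt holes lie near its +x end, at x = +98 mm, y = +-20 mm. Three white chalk crosses on its top (z = 8 mm): at x = +65 (nearest the bolt holes), 0 and -65 mm, all at y = 0.
- round_plate: Fixed flat grey steel disc, 120 mm diameter, 8 mm thick, lying on the table, with one white chalk cross in the middle of its top. Origin: centre of its underside; z up.
- pipe_stub: Loose upright piece of steel pipe, open at both ends, 42 mm outside and 34 mm inside diameter, 60 mm high, about 0.27 kg. Origin: centre of its lower end; z up along the pipe.
- flange_ring: Loose flat steel ring lying on the table, 58 mm outside and 26 mm inside diameter, 16 mm thick, about 0.25 kg. Origin: centre of its underside; z up along its axis.
- square_tube: Loose upright piece of square steel tube, 36 x 36 mm outside (its sides square to its x and y), 4 mm wall, 50 mm high, open at both ends, about 0.2 kg. Origin: centre of its lower end; z up.
- hex_nut: Loose hexagonal steel nut lying flat, 36 mm across the flats, 20 mm high, with a dark bore, about 0.11 kg. Two of its flats are square to its x axis; the others follow every 60 degrees. Origin: centre of its underside; z up.
- bar_slug: Loose upright solid round steel bar end, 30 mm diameter, 40 mm high, about 0.22 kg. Origin: centre of its lower end; z up.
- spray_can: Bystander, loose: grey spray can, 52 mm diameter, 150 mm high, standing at the right (-y) of the work. Origin: centre of its base.
- tape_roll: Bystander, loose: cream roll of tape lying flat at the left (+y) of the work, 90 mm outside, 76 mm inside diameter, 25 mm high. Origin: centre of its underside.
Things that resemble listed ones, but are neither listed nor needed, are in the scene too. What is shaped like the hex_nut but blue is not meant. Leave any orange look-alike of the bar_slug alone.

How it is judged (in metres and radians):
On the way, in this order (a step that is already met when the one before it is completed fails the run):
1. the pipe stub stands on the round plate's cross (horizontal distance between pipe_stub and round_plate below 0.012 m and z of pipe_stub in the frame of round_plate between 0.004 and 0.012 m and angle between pipe_stub's own z axis and vertical below 0.1 rad and linear speed of pipe_stub below 0.02 m/s and angular speed of pipe_stub below 0.2 rad/s), for 0.2 s.
2. then the flange ring lies on top of the pipe stub (all of step 1 and horizontal distance between flange_ring and pipe_stub below 0.008 m and z of flange_ring in the frame of pipe_stub between 0.056 and 0.064 m and angle between flange_ring's own z axis and vertical below 0.1 rad and linear speed of flange_ring below 0.02 m/s and angular speed of flange_ring below 0.2 rad/s), for 0.2 s.
At the end, for the whole second after the job is handed in: Pipe within 12 mm of the round plate's centre, ring on it within 8 mm; on the long plate each within 12 mm along and across of its cross: tube in the middle (parallel within 0.17 rad), nut at the holed end, slug at the other; all upright within 0.1 rad, at rest (all of step 2 and x of square_tube in the frame of long_plate between -0.012 and 0.012 m and y of square_tube in the frame of long_plate between -0.012 and 0.012 m and z of square_tube in the frame of long_plate between 0.004 and 0.012 m and angle between each of square_tube, hex_nut, bar_slug's own z axis and vertical below 0.1 rad and linear speed of each of square_tube, hex_nut, bar_slug below 0.02 m/s and angular speed of each of square_tube, hex_nut, bar_slug below 0.2 rad/s and (angle between the x axis of square_tube and the x axis of long_plate, either way round below 0.17 rad or angle between the x axis of square_tube and the x axis of long_plate, either way round above 1.4 rad) and x of hex_nut in the frame of long_plate between 0.053 and 0.077 m and y of hex_nut in the frame of long_plate between -0.012 and 0.012 m and z of hex_nut in the frame of long_plate between 0.004 and 0.012 m and x of bar_slug in the frame of long_plate between -0.077 and -0.053 m and y of bar_slug in the frame of long_plate between -0.012 and 0.012 m and z of bar_slug in the frame of long_plate between 0.004 and 0.012 m); the robot touches nothing.
It fails at once if the spray can is moved more than 30 mm (distance of spray_can from where it was at the start of the episode above 0.03 m).
It fails at once if the tape roll is moved more than 30 mm (distance of tape_roll from where it was at the start of the episode above 0.03 m).
It also fails if it takes over 125 s, if anything falls off the work surface, if the arm or the gripper's body presses on something with over 40 N, if the wrist force passes 120 N, or if a joint passes its speed limit or range.

### The arm

A 6-joint arm with a two-finger parallel gripper is mounted at the origin on the work surface. World frame = base frame: x ahead of the robot, y to its left, z up, the work surface at z = 0. Lengths are in m, angles in degrees, forces in N, time in s.
With the tool pointing down it reaches from about 0.375 to 0.9 m from the base axis. Payload 3.1 kg.
Tool frame: the origin (TCP) lies on the centre line of the jaws, within the pads' length; the fingertips stand 17 mm ahead of it and the grasp point (between the pads) lies 2 mm behind it; z points along the fingers, y is the line along which they close (so a half turn about z gives the same grasp; the last joint's range is limited). The gripper opens to 87 mm and grips with 3 to 60 N. Pads are 19 mm wide; open, the fingers measure 117 mm over their backs; the gripper's body (75 mm by 190 mm) begins 51 mm behind the grasp point.
Start: joints at [-75.201, 30.224, 82.088, -0, 67.689, -10.227], TCP at [0.264, -0.566, 0.24] pointing down, gripper open.
Joint ranges: [-176.69, 176.69], [-43.24, 126.21], [12.49, 139.97], [-82, 262], [0, 151.66], [-163.58, 163.58]. Speed limits (degrees/s): [159.86, 159.86, 180, 180, 180, 180].

### API

Orientations are given as a 3x3 rotation matrix whose columns are the frame's x, y, z axes.
In Python, from rig import bot, imaging, finder gives the robot as it stands. The module is installed in compiled form; this text tells all that it offers.
- The arm moves only by the tool play_rows, never from a script. Its argument "motion" is a list that holds one entry, the list of rows, each a list of 6 numbers: the shift along the tool's x, y, z in m, then the turn, a rotation vector about the tool's x, y, z in degrees. In form: [[[dx, dy, dz, wx, wy, wz], ...]]. A call has 1 to 8 rows; each row is the pose to reach, as a shift and turn from the pose commanded when the call began, along the tool's axes at that moment; what a row does not reach only later rows make up. A row lasts 1/12 s, in which the tool goes at most 41.7 mm and 7.16 degrees, less where a joint would pass 70% of its speed; a pose out of reach is approached as far as the arm can. A call with a gripper value outside its range is refused whole. "fingers" is the finger opening in m, from 0 to 0.087, set as the call begins (left out, the last holds). The fingers move at their own pace and stop on an object; the grip force is fixed at half the most. Time passes only in rows, so rows that repeat a pose let the fingers close. It gives the time, the measured TCP pose, the force, the opening and the grip force at its end, in the units of the state.
- bot.read_state(): the state, without advancing time (a new reading comes with each control period).
- imaging.capture(name): name is "scene" or "top" or "wrist"; returns a dict with "frame" (420x560x3 uint8, red, green, blue), "camera_matrix" (3x3 intrinsics, pixels), "R" (3x3) and "t" (3): a world point X has camera coordinates R X + t. Camera axes: x right, y down, z forward; pixel columns grow to the right and rows downward; lengths in m; the calibration is good to about 2 mm. A picture is of the moment at which its call begins. There is no depth.
- bot.hand_in(): hands the job in; it is judged then, once.
Trained networks look in the newest picture that a camera, given by its name, has taken for a name from the list of things; names that differ only in an ending like _2 or _b are one class to them, and where a whole thing is asked for, a point or a joint stands for the part that bears it (a point fixed in the world has none). Each returns a list of dicts, best first, with "confidence" (0 to 1); they miss things now and then, are a little off and sometimes report something else, mostly with a low value. They report only what shows in the picture. A call takes as long as a camera call. They do not tell look-alikes from the thing itself.
- finder.recognise(camera, name): "at" ([x, y, z] in m, in world coordinates, good to about 4 mm: the middle of the surface that is visible of it).
- finder.outline_of(camera, name): "pixels" (420x560 bool, what is visible of it).
The state is a dict: "time_s": time; "joint_positions": joint angles; "qvel": joint speeds; "tau": joint torques, N m; "position": TCP position; "tcp_rot": TCP orientation; "force": force on the tool from outside, world axes, zero at the start; "moment": the same for the moment, N m; "opening": opening from 0.0 (shut) to 1.0 (fully open); "grasp_force": force on a finger pad.
Only numpy, scipy, OpenCV 4.12 (cv2) and the standard library are available. Lean on these libraries where they do the work, as an engineer would, in place of code of your own. Each camera call takes 0.05 s, during which the arm holds its last target. There are 200 camera calls.

## Working session

There is one attempt and no reset: what is moved stays moved. The work goes in short steps, Python scripts to look and compute and a tool call to move; the robot and the scene stay as the last step left them, time stands still between calls to the robot, and variables do not carry over. Pictures are saved under pics/ and viewed, at most 14 in all, crops included, and the job is handed in when it is done.

Besides the shell and the picture viewer there is one more tool, called by a JSON object that holds its "name" and its "arguments", one argument or row to a line. play_rows: Moves the arm, as the interface text tells. Its arguments: {"type":"object","properties":{"motion":{"type":"array"},"fingers":{"type":"number"}},"required":["motion"]}

```bash
mkdir -p pics; python3 - <<'E'
from rig import bot, imaging, finder
import cv2
s=bot.read_state(); print(s['time_s'],s['position'],s['tcp_rot'],s['opening'])
for c in ['scene','top']:
    d=imaging.capture(c); cv2.imwrite(f'pics/{c}0.png',cv2.cvtColor(d['frame'],cv2.COLOR_RGB2BGR))
    print(c,d['camera_matrix'],d['R'],d['t'])
    for n in ['long_plate','round_plate','pipe_stub','flange_ring','square_tube','hex_nut','bar_slug','spray_can','tape_roll']:
        print(n,[( [round(float(v),4) for v in r['at']],round(r['confidence'],2)) for r in finder.recognise(c,n)])
E
```

```text
0.0 [ 0.26424046 -0.56561998  0.23857493] [[ 9.06103103e-01  4.23056570e-01 -5.51872740e-04]
 [ 4.23056753e-01 -9.06100759e-01  2.09720579e-03]
 [ 3.87184378e-04 -2.13375816e-03 -9.99997649e-01]] 0.9976893084057754
scene [[517.40327229   0.         272.06096959]
 [  0.         517.40327229 206.84534338]
 [  0.           0.           1.        ]] [[-0.2002636   0.97972474 -0.00582442]
 [ 0.73596923  0.14650856 -0.66097241]
 [-0.6467177  -0.13665531 -0.7503876 ]] [ 0.11839252 -0.36850572  1.64777787]
long_plate [([0.5821, -0.2308, 0.0091], 0.93)]
round_plate [([0.5664, 0.2265, 0.0033], 0.66)]
pipe_stub [([0.5738, -0.0297, 0.0441], 0.76)]
flange_ring [([0.3755, 0.2234, 0.0162], 0.81)]
square_tube [([0.4073, -0.2375, 0.0357], 0.67)]
hex_nut [([0.4723, -0.0808, 0.0215], 0.74), ([0.4595, 0.0153, 0.0244], 0.6)]
bar_slug [([0.6898, -0.0251, 0.0383], 0.8), ([0.7153, 0.0363, 0.0396], 0.71)]
spray_can [([0.4288, -0.3715, 0.0984], 0.87)]
tape_roll [([0.421, 0.3903, 0.0203], 0.73), ([0.5663, 0.2248, 0.0102], 0.48)]
top [[477.88566759   0.         285.47846267]
 [  0.         477.88566759 211.64724394]
 [  0.           0.           1.        ]] [[ 5.77567106e-03 -9.99982927e-01  8.87266075e-04]
 [-9.91533292e-01 -5.84196714e-03 -1.29721252e-01]
 [ 1.29724220e-01 -1.30526573e-04 -9.91550104e-01]] [-0.00802211  0.52537044  1.35821647]
long_plate [([0.5715, -0.235, 0.0089], 0.78)]
round_plate [([0.5611, 0.2265, 0.01], 0.84), ([0.5728, -0.2351, 0.0105], 0.55)]
pipe_stub []
flange_ring [([0.372, 0.2203, 0.0183], 0.61)]
square_tube [([0.3991, -0.2375, 0.0462], 0.58)]
hex_nut [([0.4597, -0.0783, 0.0163], 0.69), ([0.4522, 0.0145, 0.0177], 0.45)]
bar_slug [([0.7006, 0.0388, 0.0418], 0.55)]
spray_can [([0.4048, -0.3685, 0.1413], 0.61)]
tape_roll [([0.4114, 0.3939, 0.0268], 0.63)]
```

View pics/scene0.png

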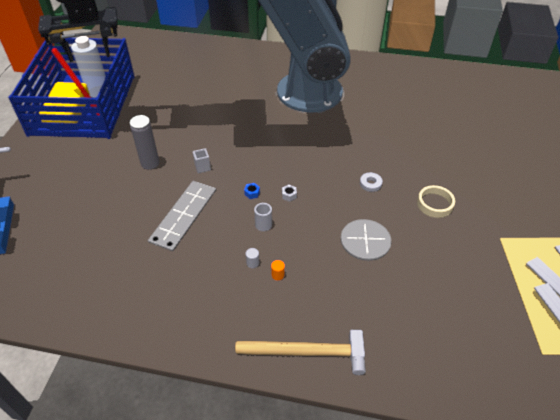

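View pics/top0.png

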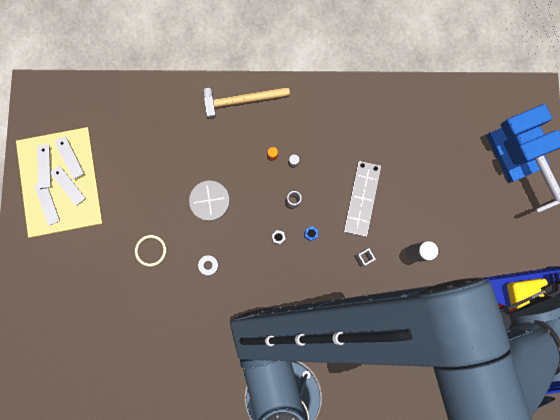

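In the scene view the holed end of the long plate is at (155-170, 240), away from the base. There are two hex nuts: the silver one at scene (289,192) / top (279,237) fits the description, while the one at (252,191) is blue. There are two slugs: the grey one at scene (252,258) / top (294,160) fits, while the one at (278,270) is orange. I'll confirm these in a crop and fit poses from both views.

```bash
cat > h.py <<'E'
import numpy as np, cv2
from scipy.optimize import minimize
from rig import bot, imaging, finder
def circ(r,h,n=48,off=0):
    a=np.arange(n)*2*np.pi/n+off
    p=np.c_[r*np.cos(a),r*np.sin(a)]
    return np.r_[np.c_[p,0*a],np.c_[p,0*a+h]]
def box(x,y,h):
    p=np.array([[x,y],[-x,y],[-x,-y],[x,-y]])/2
    return np.r_[np.c_[p,[0]*4],np.c_[p,[h]*4]]
M=dict(long_plate=box(.22,.07,.008),round_plate=circ(.06,.008),pipe_stub=circ(.021,.06),flange_ring=circ(.029,.016),
 square_tube=box(.036,.036,.05),hex_nut=circ(.018/np.cos(np.pi/6),.02,6,np.pi/6),bar_slug=circ(.015,.04))
S=4
def proj(cam,X):
    p=(cam['R']@X.T).T+cam['t']; p=p@cam['camera_matrix'].T
    return p[:,:2]/p[:,2:]
def hullmask(pts,o,size):
    m=np.zeros((size,size),np.uint8)
    h=cv2.convexHull(((pts-o+.5)*S).astype(np.float32))
    cv2.fillConvexPoly(m,np.round(h*16).astype(np.int32),1,shift=4); return m>0
def getmask(c,name,cam,near,tol=18):
    """best outline whose centroid lies near the projected expected point"""
    for r in finder.outline_of(c,name):
        ys,xs=np.nonzero(r['pixels'])
        if len(xs) and np.hypot(*(np.array([xs.mean(),ys.mean()])-proj(cam,near[None])[0]))<tol: return r['pixels']
def fit(views,name,x0):
    """views: [(cam,mask)]; x0=[x,y,z,yaw]; returns pose and IoU"""
    prep=[]
    for cam,m in views:
        ys,xs=np.nonzero(m); o=np.array([xs.min()-12,ys.min()-12]); n=int(max(np.ptp(xs),np.ptp(ys))+25)
        # target: convex hull of pixel squares
        q=np.r_[[np.c_[xs+a,ys+b] for a in(-.5,.5) for b in(-.5,.5)]].reshape(-1,2)
        prep.append((cam,o,n*S,hullmask(q,o,n*S)))
    rot=lambda v:np.array([[np.cos(v),-np.sin(v),0],[np.sin(v),np.cos(v),0],[0,0,1]])
    def cost(v):
        X=M[name]@rot(v[3]).T+v[:3]; e=0
        for cam,o,n,t in prep:
            r=hullmask(proj(cam,X),o,n); e+=1-(r&t).sum()/max(1,(r|t).sum())
        return e/len(prep)
    sx=np.array(x0,float)+np.r_[np.zeros((1,4)),np.diag([.006,.006,.008,.3])]
    r=minimize(cost,x0,method='Nelder-Mead',options=dict(initial_simplex=sx,xatol=1e-4,fatol=1e-5,maxiter=300))
    return r.x,1-r.fun
E
cat > fit0.py <<'E'
from h import *
G=dict(long_plate=[.578,-.233,0,-.15],round_plate=[.562,.2265,0,0],pipe_stub=[.573,-.03,0,0],flange_ring=[.373,.222,0,0],square_tube=[.4,-.2375,0,.3],hex_nut=[.455,.015,0,.3],bar_slug=[.69,-.026,0,0])
cams={c:imaging.capture(c) for c in('scene','top')}
for n,g in G.items():
    near=np.array(g[:3])+[0,0,M[n][:,2].max()/2]
    v=[(cams[c],getmask(c,n,cams[c],near)) for c in cams]
    v=[a for a in v if a[1] is not None]
    best=max((fit(v,n,g[:3]+[g[3]+d]) for d in ((0,) if n not in('square_tube','hex_nut') else (-.3,.0,.3))),key=lambda r:r[1])
    print(n,len(v),best[0].round(4),np.degrees(best[0][3]).round(1),round(best[1],3))
f=cams['scene']['frame'][150:300,220:320]
cv2.imwrite('pics/crop1.png',cv2.cvtColor(cv2.resize(f,None,fx=4,fy=4,interpolation=cv2.INTER_CUBIC),cv2.COLOR_RGB2BGR))
E
python3 fit0.py
```

```text
long_plate 1 [ 0.5762 -0.2299  0.0051 -0.2172] -12.4 0.975
round_plate 2 [5.627e-01 2.248e-01 1.000e-04 1.009e-01] 5.8 0.955
pipe_stub 2 [ 0.5637 -0.0278 -0.0028  0.2765] 15.8 0.904
flange_ring 2 [ 0.3713  0.2218 -0.0007  0.4205] 24.1 0.949
square_tube 2 [ 3.972e-01 -2.345e-01  3.000e-04  6.355e-01] 36.4 0.843
hex_nut 2 [ 0.4533  0.0182 -0.0023  0.9591] 55.0 0.911
bar_slug 2 [ 0.6819 -0.0279 -0.0017  0.1059] 6.1 0.935
```

View pics/crop1.png

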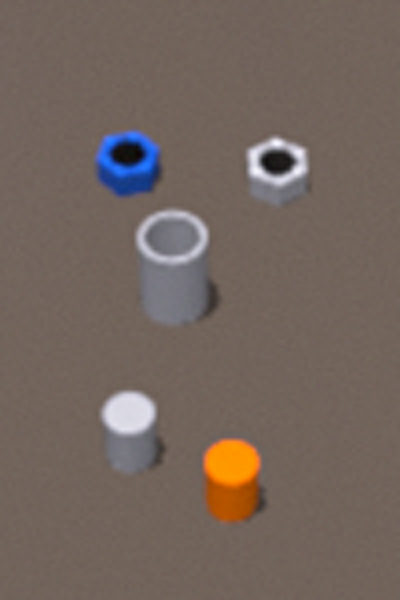

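The crop confirms the silver nut at right of (278,170) and the grey slug at (130,430); the blue nut and orange slug are the decoys. All heights fit z≈0. Next I'll write a move helper and head towards the pipe, taking a wrist picture on the way.

```bash
cat > go.py <<'E'
import sys,numpy as np
from rig import bot
from scipy.spatial.transform import Rotation as Ro
def delta(x,y,z,yaw):
    s=bot.read_state(); R=np.array(s['tcp_rot']); p=np.array(s['position'])
    a=np.radians(yaw); T=np.array([[np.cos(a),np.sin(a),0],[np.sin(a),-np.cos(a),0],[0,0,-1.]])
    d=R.T@(np.array([x,y,z])-p); w=np.degrees(Ro.from_matrix(R.T@T).as_rotvec())
    cur=np.degrees(np.arctan2(R[1,0],R[0,0]))
    print('t',round(s['time_s'],2),'pos',p.round(4),'yaw',cur.round(1),'q6',round(s['joint_positions'][5],1),'| d',d.round(4),'w',w.round(1),'n',max(np.linalg.norm(d)/.0417,np.linalg.norm(w)/7.16).round(1))
if __name__=='__main__':
    for i in range(1,len(sys.argv),4): delta(*map(float,sys.argv[i:i+4]))
E
python3 go.py .414 -.297 .24 25 .5637 -.0278 .24 25
```

```text
t 1.8 pos [ 0.2644 -0.5663  0.2395] yaw 25.0 q6 -10.2 | d [ 0.2494 -0.1807 -0.0005] w [-0.  0.  0.] n 7.4
t 1.8 pos [ 0.2644 -0.5663  0.2395] yaw 25.0 q6 -10.2 | d [ 0.499  -0.3613 -0.0005] w [-0.  0.  0.] n 14.8
```

{"name": "play_rows", "arguments": {
  "motion": [
    [[0.249, -0.181, 0, 0, 0, 0], [0.249, -0.181, 0, 0, 0, 0], [0.249, -0.181, 0, 0, 0, 0], [0.249, -0.181, 0, 0, 0, 0], [0.249, -0.181, 0, 0, 0, 0], [0.249, -0.181, 0, 0, 0, 0], [0.249, -0.181, 0, 0, 0, 0], [0.249, -0.181, 0, 0, 0, 0]]
  ],
  "fingers": 0.087
}}

```text
time_s: 2.47
position: [0.4145, -0.2919, 0.2396]
tcp_rot: [[0.905, 0.426, -0.0], [0.426, -0.905, 0.003], [0.001, -0.003, -1.0]]
force: [0.2, -0.3, 0.3]
opening: 0.996
grasp_force: 0.0
```

```bash
python3 - <<'E'
from h import *
import pickle
d=imaging.capture('wrist'); pickle.dump(d,open('w1.pkl','wb'))
cv2.imwrite('pics/w1.png',cv2.cvtColor(d['frame'],cv2.COLOR_RGB2BGR))
print('cam centre',(-d['R'].T@d['t']).round(4),'axis',d['R'][2].round(3),bot.read_state()['position'],d['camera_matrix'][0])
E
python3 go.py .5637 -.0278 .24 25
```

```text
cam centre [ 0.4744 -0.2627  0.3843] axis [-0.22  -0.102 -0.97 ] [ 0.41503384 -0.29112391  0.23964997] [340.53827941   0.         275.78529157]
t 2.52 pos [ 0.415  -0.2911  0.2396] yaw 25.3 q6 16.9 | d [ 0.2469 -0.1746  0.0006] w [-0.2 -0.1  0.3] n 7.3
```

View pics/w1.png

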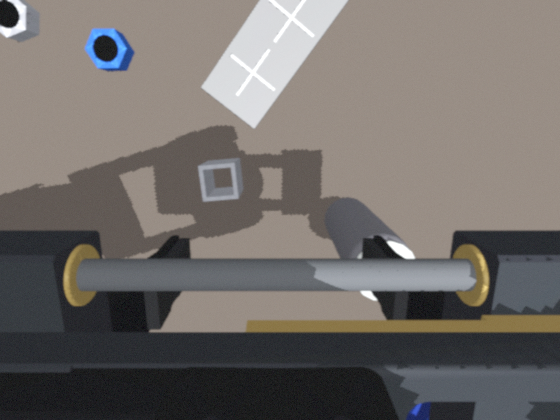

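The wrist view shows the square tube at (220,180), aligned almost with the tool's axes, the plate crosses at (253,72) and (293,17), the blue nut at (107,50) and the silver nut at (12,15). Now I'll move to a viewpoint just behind the pipe.

{"name": "play_rows", "arguments": {
  "motion": [
    [[0.19, -0.175, 0, 0, 0, 0], [0.19, -0.175, 0, 0, 0, 0], [0.19, -0.175, 0, 0, 0, 0], [0.19, -0.175, 0, 0, 0, 0], [0.19, -0.175, 0, 0, 0, 0], [0.19, -0.175, 0, 0, 0, 0], [0.19, -0.175, 0, 0, 0, 0], [0.19, -0.175, 0, 0, 0, 0]]
  ]
}}

```text
time_s: 3.18
position: [0.5124, -0.0559, 0.2397]
tcp_rot: [[0.904, 0.427, 0.001], [0.427, -0.904, -0.0], [0.001, 0.0, -1.0]]
force: [0.3, -0.5, 0.5]
opening: 0.999
grasp_force: 0.0
```

```bash
cat > wfit.py <<'E'
# usage: wfit.py x y yawdeg name ... : wrist + fixed views (cached s0/t0 masks) -> pose
from h import *
import sys,os,pickle
w=imaging.capture('wrist')
cv2.imwrite('pics/wlast.png',cv2.cvtColor(w['frame'],cv2.COLOR_RGB2BGR))
for i in range(1,len(sys.argv),4):
    x,y,a=map(float,sys.argv[i:i+3]); n=sys.argv[i+3]
    near=np.array([x,y,M[n][:,2].max()/2]); print(n,'expected px',proj(w,near[None])[0].round())
    m=getmask('wrist',n,w,near,40)
    if m is None: print('no mask',[np.argwhere(r['pixels']).mean(0)[::-1].round() for r in finder.outline_of('wrist',n)]); continue
    ys,xs=np.nonzero(m); print(' px',xs.min(),xs.max(),ys.min(),ys.max())
    for d in((0,) if n not in('square_tube','hex_nut') else (-.2,.0,.2)):
        p,q=fit([(w,m)],n,[x,y,0,np.radians(a)+d]); print(' ',p[:3].round(4),'yaw',np.degrees(p[3]).round(1),'iou',round(q,3))
E
python3 wfit.py .5637 -.0278 0 pipe_stub .6819 -.028 0 bar_slug .4533 .0182 55 hex_nut; python3 go.py .5637 -.0278 .24 25
python3 - <<'E'
import pickle; from h import *
w=pickle.load(open('w1.pkl','rb'))
# tube and plate from w1 by thresholding top ring is awkward: use colour mask of tube outline corners
c=np.array([[199,163],[240,159],[242,197],[203,200]])
E
```

```text
pipe_stub expected px [273. 131.]
 px 251 293 107 152
  [ 0.5647 -0.0266 -0.0042] yaw 8.9 iou 0.971
bar_slug expected px [326.  18.]
 px 309 343 0 36
  [ 0.689  -0.0273 -0.0226] yaw 52.9 iou 0.87
hex_nut expected px [195. 203.]
 px 177 214 183 221
  [0.4558 0.0174 0.001 ] yaw 44.1 iou 0.955
  [0.4587 0.0163 0.0111] yaw 44.9 iou 0.983
  [0.4588 0.0163 0.0111] yaw 104.6 iou 0.983
t 3.38 pos [ 0.5113 -0.0596  0.2395] yaw 24.9 q6 46.0 | d [ 0.061  -0.0068 -0.0005] w [ 0.   0.  -0.1] n 1.5
```

View pics/wlast.png

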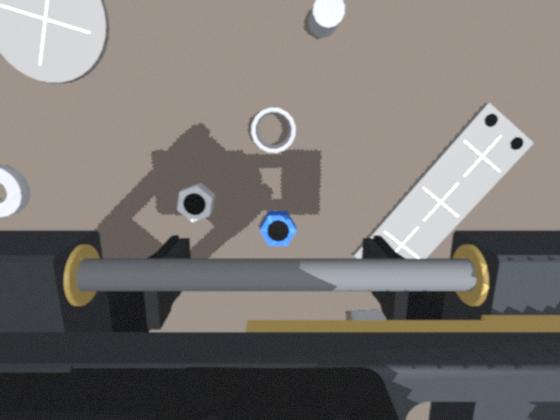

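Wrist view: pipe at (273,130), silver nut (195,203), slug (326,18), long-plate crosses at (482,157), (441,202) and (401,245), round-plate cross at (45,20). I'll descend on the pipe.

{"name": "play_rows", "arguments": {
  "motion": [
    [[0.035, -0.004, 0, 0, 0, 0], [0.062, -0.007, 0.005, 0, 0, 0], [0.062, -0.007, 0.045, 0, 0, 0], [0.062, -0.007, 0.085, 0, 0, 0], [0.062, -0.007, 0.125, 0, 0, 0], [0.062, -0.007, 0.165, 0, 0, 0], [0.062, -0.007, 0.19, 0, 0, 0], [0.062, -0.007, 0.205, 0, 0, 0]]
  ]
}}

```text
time_s: 4.05
position: [0.5624, -0.0273, 0.031]
tcp_rot: [[0.907, 0.42, -0.006], [0.42, -0.907, 0.001], [-0.005, -0.004, -1.0]]
force: [-0.1, -0.0, 0.2]
opening: 0.999
grasp_force: 0.0
```

{"name": "play_rows", "arguments": {
  "motion": [
    [[0, 0, 0, 0, 0, 0], [0, 0, 0, 0, 0, 0], [0, 0, 0, 0, 0, 0], [0, 0, 0, 0, 0, 0], [0, 0, 0, 0, 0, 0], [0, 0, 0, 0, 0, 0]]
  ],
  "fingers": 0.03
}}

```text
time_s: 4.55
position: [0.5656, -0.0257, 0.0359]
tcp_rot: [[0.906, 0.423, 0.002], [0.423, -0.906, -0.001], [0.002, 0.002, -1.0]]
force: [-0.3, -0.2, 0.3]
opening: 0.628
grasp_force: 0.0
```

```bash
python3 go.py .5627 .2248 .13 25; cat > ray.py <<'E'
import numpy as np
def ray(cam,px,z):
    d=cam['R'].T@np.linalg.solve(cam['camera_matrix'],[px[0],px[1],1.]); c=-cam['R'].T@cam['t']
    return (c+d*(z-c[2])/d[2])[:2]
E
cat > snap.py <<'E'
E
python3 - <<'E'
from h import *; from ray import ray
# refined crosses/plate pose from fixed views
for c in('scene','top'):
    cam=imaging.capture(c)
    px={'scene':[(159,230),(183,212),(206,192)],'top':[(369,178),(363,202),(357,226)]}[c]
    for p in px: print(c,p,ray(cam,p,.008).round(4))
    print('disc',ray(cam,{'scene':(366,239),'top':(210,200)}[c],.008).round(4))
    v=[(cam,m) for m in [getmask(c,'long_plate',cam,np.array([.576,-.23,.005]),40)] if m is not None]
    if v: print(c,fit(v,'long_plate',[.576,-.23,0,-.2]))
E
```

```text
t 4.55 pos [ 0.5656 -0.0257  0.0359] yaw 25.0 q6 51.1 | d [ 0.1035 -0.2281 -0.0943] w [ 0.1 -0.1  0. ] n 6.4
scene (159, 230) [ 0.6391 -0.2725]
scene (183, 212) [ 0.5719 -0.2329]
scene (206, 192) [ 0.4942 -0.1956]
disc [0.568  0.2258]
scene (array([ 0.57705907, -0.23060327,  0.00484177, -0.2156983 ]), np.float64(0.9463362504693412))
top (369, 178) [ 0.632  -0.2547]
top (363, 202) [ 0.5592 -0.2356]
top (357, 226) [ 0.4873 -0.2168]
disc [0.5625 0.22  ]
top (array([ 0.57013567, -0.23094671,  0.01570154, -0.22026997]), np.float64(0.9307190399685236))
```

{"name": "play_rows", "arguments": {
  "motion": [
    [[0, 0, 0, 0, 0, 0], [0, 0, 0, 0, 0, 0], [0, 0, 0, 0, 0, 0], [0, 0, 0, 0, 0, 0], [0, 0, 0, 0, 0, 0]]
  ],
  "fingers": 0.03
}}

```text
time_s: 5.17
position: [0.5656, -0.0257, 0.0353]
tcp_rot: [[0.906, 0.423, 0.002], [0.423, -0.906, -0.001], [0.001, 0.001, -1.0]]
force: [0.7, -1.6, 5.9]
opening: 0.478
grasp_force: 30.0
```

{"name": "play_rows", "arguments": {
  "motion": [
    [[0, 0, -0.03, 0, 0, 0], [0, 0, -0.06, 0, 0, 0], [0, 0, -0.1, 0, 0, 0], [0, 0, -0.1, 0, 0, 0], [0, 0, -0.1, 0, 0, 0]]
  ]
}}

```text
time_s: 5.58
position: [0.5659, -0.0254, 0.1362]
tcp_rot: [[0.906, 0.423, 0.004], [0.423, -0.906, -0.001], [0.003, 0.002, -1.0]]
force: [-0.2, -0.1, -2.8]
opening: 0.471
grasp_force: 30.0
```

```bash
python3 go.py .52 .205 .24 25  .5627 .2248 .13 25
```

```text
t 5.58 pos [ 0.5659 -0.0254  0.1362] yaw 25.0 q6 51.1 | d [ 0.0563 -0.2279 -0.1041] w [ 0.1 -0.2  0. ] n 6.2
t 5.58 pos [ 0.5659 -0.0254  0.1362] yaw 25.0 q6 51.1 | d [ 0.1029 -0.2281  0.006 ] w [ 0.1 -0.2  0. ] n 6.0
```

{"name": "play_rows", "arguments": {
  "motion": [
    [[0.047, -0.228, -0.07, 0, 0, 0], [0.047, -0.228, -0.07, 0, 0, 0], [0.047, -0.228, -0.07, 0, 0, 0], [0.047, -0.228, -0.07, 0, 0, 0], [0.047, -0.228, -0.07, 0, 0, 0], [0.047, -0.228, -0.07, 0, 0, 0], [0.047, -0.228, -0.07, 0, 0, 0], [0.047, -0.228, -0.07, 0, 0, 0]]
  ]
}}

```text
time_s: 6.25
position: [0.5089, 0.2027, 0.2029]
tcp_rot: [[0.904, 0.427, -0.003], [0.427, -0.904, -0.001], [-0.003, -0.001, -1.0]]
force: [-0.4, -0.1, -2.4]
opening: 0.474
grasp_force: 30.0
```

```bash
python3 wfit.py .5627 .2248 0 round_plate .3713 .2218 0 flange_ring; python3 go.py .5627 .2248 .12 25
```

```text
round_plate expected px [280. 131.]
 px 219 341 63 189
  [0.5643 0.2259 0.001 ] yaw 8.6 iou 0.995
flange_ring expected px [208. 293.]
no mask []
t 6.45 pos [0.5104 0.1997 0.203 ] yaw 24.9 q6 74.8 | d [ 0.0582 -0.0007  0.0828] w [-0.   0.2 -0.1] n 2.4
```

View pics/wlast.png

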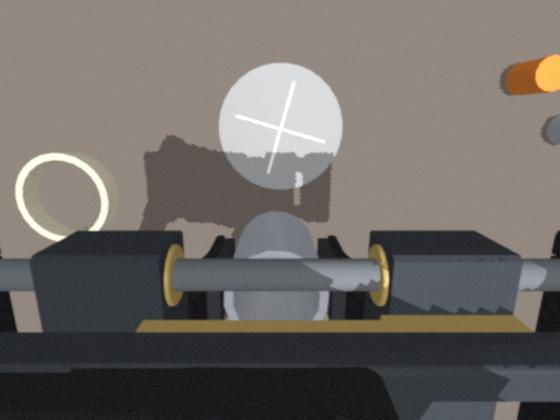

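The disc's cross is at (281,129), and the fit gives the disc centre as (0.5643, 0.2259) at z≈0. The pipe is held upright. Placing it.

{"name": "play_rows", "arguments": {
  "motion": [
    [[0.03, 0, 0, 0, 0, 0], [0.061, -0.001, 0.01, 0, 0, 0], [0.061, -0.001, 0.05, 0, 0, 0], [0.061, -0.001, 0.085, 0, 0, 0], [0.061, -0.001, 0.115, 0, 0, 0], [0.061, -0.001, 0.135, 0, 0, 0], [0.061, -0.001, 0.145, 0, 0, 0], [0.061, -0.001, 0.15, 0, 0, 0]]
  ]
}}

```text
time_s: 7.12
position: [0.5649, 0.2261, 0.052]
tcp_rot: [[0.907, 0.421, -0.004], [0.421, -0.907, -0.001], [-0.004, -0.001, -1.0]]
force: [-0.6, 0.3, -2.3]
opening: 0.479
grasp_force: 30.0
```

{"name": "play_rows", "arguments": {
  "motion": [
    [[0, 0, 0.003, 0, 0, 0], [0, 0, 0.006, 0, 0, 0], [0, 0, 0.008, 0, 0, 0], [0, 0, 0.009, 0, 0, 0], [0, 0, 0.009, 0, 0, 0]]
  ]
}}

```text
time_s: 7.53
position: [0.5663, 0.2279, 0.0464]
tcp_rot: [[0.906, 0.423, 0.002], [0.423, -0.906, 0.0], [0.002, 0.0, -1.0]]
force: [-0.9, -0.3, -3.0]
opening: 0.476
grasp_force: 30.0
```

```bash
python3 go.py .5643 .2259 .0433 25
```

```text
t 7.53 pos [0.5663 0.2279 0.0464] yaw 25.0 q6 76.4 | d [-0.0027  0.001   0.0031] w [ 0.  -0.1  0. ] n 0.1
```

{"name": "play_rows", "arguments": {
  "motion": [
    [[-0.001, 0.001, 0.0015, 0, 0, 0], [-0.001, 0.001, 0.003, 0, 0, 0], [-0.001, 0.001, 0.0035, 0, 0, 0], [-0.001, 0.001, 0.0035, 0, 0, 0]]
  ]
}}

```text
time_s: 7.87
position: [0.5656, 0.2264, 0.0433]
tcp_rot: [[0.906, 0.423, 0.001], [0.423, -0.906, -0.0], [0.001, 0.0, -1.0]]
force: [-1.7, -0.7, 4.2]
opening: 0.479
grasp_force: 30.0
```

{"name": "play_rows", "arguments": {
  "motion": [
    [[0, 0, 0, 0, 0, 0], [0, 0, 0, 0, 0, 0], [0, 0, 0, 0, 0, 0], [0, 0, 0, 0, 0, 0], [0, 0, 0, 0, 0, 0]]
  ],
  "fingers": 0.07
}}

```text
time_s: 8.28
position: [0.5654, 0.2264, 0.0419]
tcp_rot: [[0.906, 0.423, -0.0], [0.423, -0.906, 0.0], [-0.0, -0.0, -1.0]]
force: [0.6, -0.2, -0.0]
opening: 0.758
grasp_force: 0.0
```

{"name": "play_rows", "arguments": {
  "motion": [
    [[0, 0, -0.03, 0, 0, 0], [0, 0, -0.07, 0, 0, 0], [0, 0, -0.11, 0, 0, 0], [-0.03, 0, -0.15, 0, 0, 0], [-0.06, 0, -0.17, 0, 0, 0], [-0.06, 0, -0.17, 0, 0, 0], [-0.06, 0, -0.17, 0, 0, 0]]
  ],
  "fingers": 0.087
}}

```text
time_s: 8.87
position: [0.5103, 0.2008, 0.2139]
tcp_rot: [[0.906, 0.423, 0.003], [0.423, -0.906, 0.001], [0.003, 0.001, -1.0]]
force: [0.3, 0.3, -0.7]
opening: 1.0
grasp_force: 0.0
```

```bash
python3 - <<'E'
import h
h.M['pipe_stub']=h.circ(.021,.06)
E
python3 wfit.py .5643 .2259 0 pipe_stub .5643 .2259 0 round_plate ; python3 go.py .3713 .2218 .22 25
```

```text
pipe_stub expected px [277. 131.]
 px 251 300 106 156
  [0.5642 0.2273 0.0071] yaw -1.1 iou 0.987
round_plate expected px [277. 130.]
 px 218 336 67 188
  [0.5644 0.2259 0.0019] yaw 3.0 iou 0.994
t 9.02 pos [0.5115 0.2012 0.2111] yaw 25.0 q6 74.8 | d [-0.1183 -0.078  -0.0088] w [-0.  0.  0.] n 3.4
```

```bash
python3 go.py .3713 .1618 .20 90
```

```text
t 9.02 pos [0.5115 0.2012 0.2111] yaw 25.0 q6 74.8 | d [-0.1437 -0.0236  0.0112] w [ -0.   0. -65.] n 9.1
```

{"name": "play_rows", "arguments": {
  "motion": [
    [[-0.018, -0.003, 0, 0, 0, -8], [-0.036, -0.006, 0, 0, 0, -16], [-0.054, -0.009, 0, 0, 0, -24], [-0.072, -0.012, 0, 0, 0, -32], [-0.09, -0.015, 0, 0, 0, -40], [-0.108, -0.018, 0.005, 0, 0, -48], [-0.126, -0.021, 0.01, 0, 0, -56], [-0.144, -0.024, 0.011, 0, 0, -65]]
  ]
}}

```text
time_s: 9.68
position: [0.3697, 0.1618, 0.1993]
tcp_rot: [[0.127, 0.992, -0.003], [0.992, -0.127, -0.0], [-0.001, -0.003, -1.0]]
force: [-0.1, -0.1, -0.1]
opening: 0.993
grasp_force: 0.0
```

{"name": "play_rows", "arguments": {
  "motion": [
    [[0, 0, 0, 0, 0, -8], [0, 0, 0, 0, 0, -8], [0, 0, 0, 0, 0, -8]]
  ]
}}

```text
time_s: 9.93
position: [0.3713, 0.1621, 0.2003]
tcp_rot: [[-0.003, 1.0, -0.0], [1.0, 0.003, 0.0], [0.0, -0.0, -1.0]]
force: [0.2, -0.4, 1.1]
opening: 0.994
grasp_force: 0.0
```

```bash
python3 wfit.py .3713 .2218 0 flange_ring; python3 go.py .3713 .2218 .02 90
```

```text
flange_ring expected px [276. 130.]
 px 247 306 98 159
  [ 0.3721  0.2229 -0.0031] yaw 4.1 iou 0.982
t 10.03 pos [0.3716 0.1621 0.2006] yaw 90.2 q6 7.5 | d [ 0.0597 -0.0002  0.1806] w [ 0.  -0.   0.2] n 4.6
```

{"name": "play_rows", "arguments": {
  "motion": [
    [[0.035, 0, 0, 0, 0, 0], [0.061, 0, 0.005, 0, 0, 0], [0.061, 0, 0.045, 0, 0, 0], [0.061, 0, 0.085, 0, 0, 0], [0.061, 0, 0.12, 0, 0, 0], [0.061, 0, 0.15, 0, 0, 0], [0.061, 0, 0.165, 0, 0, 0], [0.061, 0, 0.17, 0, 0, 0]]
  ]
}}

```text
time_s: 10.7
position: [0.3695, 0.2227, 0.0281]
tcp_rot: [[-0.004, 1.0, -0.004], [1.0, 0.004, -0.001], [-0.001, -0.004, -1.0]]
force: [0.6, 0.6, 0.9]
opening: 0.997
grasp_force: 0.0
```

{"name": "play_rows", "arguments": {
  "motion": [
    [[0, 0, 0.004, 0, 0, 0], [0, 0, 0.007, 0, 0, 0], [0, 0, 0.009, 0, 0, 0], [0, 0, 0.01, 0, 0, 0], [0, 0, 0.01, 0, 0, 0]]
  ],
  "fingers": 0.07
}}

```text
time_s: 11.12
position: [0.3706, 0.2231, 0.0217]
tcp_rot: [[-0.005, 1.0, 0.002], [1.0, 0.005, 0.001], [0.001, 0.002, -1.0]]
force: [0.0, -0.1, 1.0]
opening: 0.814
grasp_force: 0.0
```

{"name": "play_rows", "arguments": {
  "motion": [
    [[0, 0, 0, 0, 0, 0], [0, 0, 0, 0, 0, 0], [0, 0, 0, 0, 0, 0], [0, 0, 0, 0, 0, 0], [0, 0, 0, 0, 0, 0], [0, 0, 0, 0, 0, 0]]
  ],
  "fingers": 0.045
}}

```text
time_s: 11.62
position: [0.3707, 0.2231, 0.0215]
tcp_rot: [[-0.006, 1.0, 0.002], [1.0, 0.006, 0.001], [0.001, 0.002, -1.0]]
force: [0.8, 0.3, 6.1]
opening: 0.655
grasp_force: 30.0
```

{"name": "play_rows", "arguments": {
  "motion": [
    [[0, 0, -0.02, 0, 0, 0], [0, 0, -0.05, 0, 0, 0], [0, 0, -0.09, 0, 0, 0], [0, 0, -0.13, 0, 0, 0], [0, 0, -0.15, 0, 0, 0], [0, 0, -0.15, 0, 0, 0]]
  ]
}}

```text
time_s: 12.12
position: [0.372, 0.2236, 0.1747]
tcp_rot: [[-0.006, 1.0, 0.008], [1.0, 0.006, 0.002], [0.002, 0.008, -1.0]]
force: [0.3, -0.4, -3.0]
opening: 0.656
grasp_force: 30.0
```

```bash
python3 go.py .5642 .2273 .13 90 .5642 .165 .18 90
```

```text
t 12.12 pos [0.372  0.2236 0.1747] yaw 90.3 q6 15.9 | d [0.0024 0.1919 0.0463] w [ 0.5 -0.1  0.3] n 4.7
t 12.12 pos [0.372  0.2236 0.1747] yaw 90.3 q6 15.9 | d [-0.0598  0.1919 -0.0039] w [ 0.5 -0.1  0.3] n 4.8
```

{"name": "play_rows", "arguments": {
  "motion": [
    [[0.002, 0.04, 0, 0, 0, 0], [0.002, 0.08, 0, 0, 0, 0], [0.002, 0.12, 0, 0, 0, 0], [0.002, 0.155, 0, 0, 0, 0], [0.002, 0.18, 0.02, 0, 0, 0], [0.002, 0.192, 0.04, 0, 0, 0], [0.002, 0.192, 0.055, 0, 0, 0], [0.002, 0.192, 0.06, 0, 0, 0]]
  ]
}}

```text
time_s: 12.78
position: [0.5593, 0.2249, 0.1058]
tcp_rot: [[-0.005, 1.0, -0.009], [1.0, 0.005, -0.002], [-0.002, -0.009, -1.0]]
force: [-1.5, -0.3, -1.3]
opening: 0.656
grasp_force: 30.0
```

{"name": "play_rows", "arguments": {
  "motion": [
    [[0, 0, 0, 0, 0, 0], [0, 0, 0, 0, 0, 0]]
  ]
}}

```text
time_s: 12.95
position: [0.5604, 0.2258, 0.1098]
tcp_rot: [[-0.006, 1.0, -0.003], [1.0, 0.006, -0.001], [-0.001, -0.003, -1.0]]
force: [1.0, 1.1, -1.5]
opening: 0.654
grasp_force: 30.0
```

```bash
python3 go.py .5642 .2273 .0905 90; python3 - <<'E'
from h import *
for c in('wrist','scene'):
    d=imaging.capture(c); cv2.imwrite(f'pics/r{c}.png',cv2.cvtColor(d['frame'],cv2.COLOR_RGB2BGR))
E
```

```text
t 12.95 pos [0.5604 0.2258 0.1098] yaw 90.3 q6 11.0 | d [0.0015 0.0038 0.0192] w [-0.2  0.   0.3] n 0.5
```

View pics/rwrist.png

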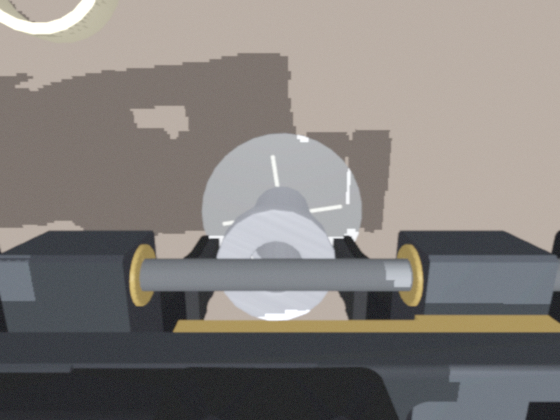

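The ring, centred at (277,260), hangs over the pipe with the disc visible beneath it. Lowering the last 20 mm.

{"name": "play_rows", "arguments": {
  "motion": [
    [[0.0015, 0.003, 0, 0, 0, 0], [0.0015, 0.003, 0.005, 0, 0, 0], [0.0015, 0.003, 0.01, 0, 0, 0], [0.0015, 0.003, 0.014, 0, 0, 0], [0.0015, 0.003, 0.017, 0, 0, 0], [0.0015, 0.003, 0.018, 0, 0, 0], [0.0015, 0.003, 0.018, 0, 0, 0]]
  ]
}}

```text
time_s: 13.63
position: [0.5646, 0.2274, 0.0925]
tcp_rot: [[-0.006, 1.0, -0.001], [1.0, 0.006, -0.0], [-0.0, -0.001, -1.0]]
force: [0.3, 0.8, -2.1]
opening: 0.656
grasp_force: 30.0
```

```bash
python3 go.py .5642 .2273 .0895 90
```

```text
t 13.63 pos [0.5646 0.2274 0.0925] yaw 90.3 q6 11.1 | d [-0.0001 -0.0004  0.003 ] w [-0.1  0.   0.3] n 0.1
```

{"name": "play_rows", "arguments": {
  "motion": [
    [[0, 0, 0.001, 0, 0, 0], [0, 0, 0.002, 0, 0, 0], [0, 0, 0.003, 0, 0, 0], [0, 0, 0.003, 0, 0, 0]]
  ]
}}

```text
time_s: 13.97
position: [0.5649, 0.2275, 0.0899]
tcp_rot: [[-0.006, 1.0, -0.0], [1.0, 0.006, -0.0], [-0.0, -0.0, -1.0]]
force: [0.9, 0.2, -3.5]
opening: 0.656
grasp_force: 30.0
```

{"name": "play_rows", "arguments": {
  "motion": [
    [[0, 0, 0, 0, 0, 0], [0, 0, 0, 0, 0, 0], [0, 0, 0, 0, 0, 0], [0, 0, 0, 0, 0, 0], [0, 0, 0, 0, 0, 0]]
  ],
  "fingers": 0.087
}}

```text
time_s: 14.38
position: [0.5652, 0.2275, 0.0904]
tcp_rot: [[-0.006, 1.0, 0.001], [1.0, 0.006, 0.0], [0.0, 0.001, -1.0]]
force: [-0.7, -0.2, 0.2]
opening: 0.941
grasp_force: 0.0
```

{"name": "play_rows", "arguments": {
  "motion": [
    [[0, 0, -0.02, 0, 0, 0], [0, 0, -0.05, 0, 0, 0], [0, 0, -0.08, 0, 0, 0], [-0.03, 0, -0.12, 0, 0, 0], [-0.06, 0, -0.13, 0, 0, 0], [-0.06, 0, -0.13, 0, 0, 0], [-0.06, 0, -0.13, 0, 0, 0]]
  ]
}}

```text
time_s: 14.97
position: [0.5662, 0.1662, 0.2217]
tcp_rot: [[-0.003, 1.0, 0.003], [1.0, 0.003, 0.001], [0.001, 0.003, -1.0]]
force: [1.0, 0.4, 0.1]
opening: 0.996
grasp_force: 0.0
```

```bash
cat > ck.py <<'E'
from h import *
w=imaging.capture('wrist')
for n,z in(('flange_ring',.068),('pipe_stub',.008),('round_plate',0)):
    m=getmask('wrist',n,w,np.array([.5642,.2268,z]),60)
    print(n,None if m is None else fit([(w,m)],n,[.5642,.2268,z,0]))
E
python3 ck.py; python3 go.py .397 -.2345 .24 36
```

```text
flange_ring (array([0.56488362, 0.22718772, 0.06826462, 0.11215248]), np.float64(0.9861643284182905))
pipe_stub None
round_plate (array([0.56413281, 0.22548359, 0.00114603, 0.09583745]), np.float64(0.9910397579221653))
t 15.17 pos [0.5644 0.1682 0.2188] yaw 90.4 q6 5.3 | d [-0.4017 -0.17   -0.0208] w [-0.1  0.1 54.4] n 10.5
```

The ring sits at (0.565, 0.227, 0.068), within 1 mm of the pipe. Next is the square tube.

{"name": "play_rows", "arguments": {
  "motion": [
    [[-0.035, -0.018, -0.02, 0, 0, 5.4], [-0.071, -0.037, -0.02, 0, 0, 10.8], [-0.107, -0.055, -0.02, 0, 0, 16.2], [-0.143, -0.074, -0.02, 0, 0, 21.6], [-0.178, -0.092, -0.02, 0, 0, 27], [-0.214, -0.11, -0.02, 0, 0, 32.4], [-0.25, -0.129, -0.02, 0, 0, 37.8], [-0.285, -0.147, -0.02, 0, 0, 43.2]]
  ]
}}

```text
time_s: 15.83
position: [0.4187, -0.1187, 0.2392]
tcp_rot: [[0.682, 0.731, -0.002], [0.731, -0.682, 0.001], [-0.0, -0.002, -1.0]]
force: [0.9, 0.3, 0.2]
opening: 0.999
grasp_force: 0.0
```

```bash
python3 go.py .343 -.26 .235 25
```

```text
t 15.83 pos [ 0.4187 -0.1187  0.2392] yaw 47.0 q6 12.4 | d [-0.1549  0.0411  0.0042] w [-0.1  0.  22. ] n 3.8
```

{"name": "play_rows", "arguments": {
  "motion": [
    [[-0.04, 0.01, 0, 0, 0, 6], [-0.08, 0.02, 0, 0, 0, 12], [-0.12, 0.03, 0.002, 0, 0, 18], [-0.148, 0.04, 0.004, 0, 0, 22], [-0.148, 0.04, 0.004, 0, 0, 22], [-0.148, 0.04, 0.004, 0, 0, 22]]
  ]
}}

```text
time_s: 16.33
position: [0.3482, -0.2546, 0.2352]
tcp_rot: [[0.906, 0.423, -0.001], [0.423, -0.906, 0.002], [-0.0, -0.002, -1.0]]
force: [-0.2, 0.6, -0.3]
opening: 1.002
grasp_force: 0.0
```

```bash
python3 wfit.py .398 -.2345 25 square_tube .573 -.23 -13 long_plate; python3 go.py .397 -.2345 .03 25
```

```text
square_tube expected px [280. 135.]
 px 260 300 116 158
  [ 0.3982 -0.234   0.0151] yaw 28.6 iou 0.969
  [ 0.3982 -0.234   0.0149] yaw 29.2 iou 0.969
  [ 0.3982 -0.2339  0.0148] yaw 28.9 iou 0.97
long_plate expected px [353. -35.]
no mask [array([312.,  32.])]
t 16.53 pos [ 0.3489 -0.2523  0.2357] yaw 25.3 q6 13.9 | d [0.0511 0.0047 0.2057] w [-0.1  0.   0.3] n 5.1
```

View pics/wlast.png

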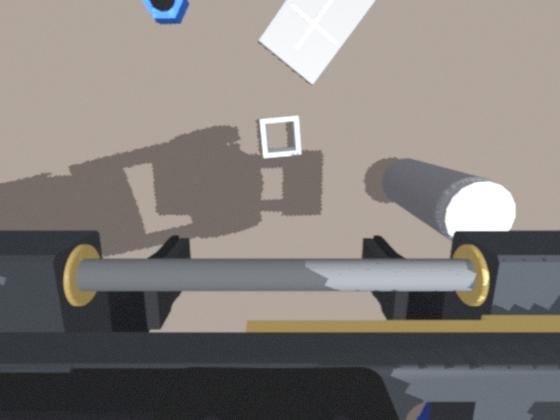

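The tube's rim is at (280,137), yaw ≈29°, and the can is close by at (475,210). To keep the gripper body clear of the can I'll grasp with the tool at yaw −61°.

```bash
python3 go.py .398 -.234 .16 -61
```

```text
t 16.53 pos [ 0.3489 -0.2523  0.2357] yaw 25.3 q6 13.9 | d [0.0522 0.0045 0.0757] w [-0.1  0.1 86.3] n 12.1
```

{"name": "play_rows", "arguments": {
  "motion": [
    [[0.02, 0.002, 0, 0, 0, 7], [0.04, 0.003, 0, 0, 0, 14], [0.052, 0.004, 0, 0, 0, 21], [0.052, 0.0045, 0, 0, 0, 28], [0.052, 0.0045, 0, 0, 0, 35], [0.052, 0.0045, 0, 0, 0, 42], [0.052, 0.0045, 0, 0, 0, 49], [0.052, 0.0045, 0, 0, 0, 56]]
  ]
}}

```text
time_s: 17.2
position: [0.3981, -0.2342, 0.236]
tcp_rot: [[0.857, -0.515, -0.0], [-0.515, -0.857, 0.0], [-0.0, -0.0, -1.0]]
force: [0.4, -0.4, -0.4]
opening: 0.995
grasp_force: 0.0
```

{"name": "play_rows", "arguments": {
  "motion": [
    [[0, 0, 0, 0, 0, 7], [0, 0, 0, 0, 0, 14], [0, 0, 0, 0, 0, 21], [0, 0, 0, 0, 0, 28], [0, 0, 0.01, 0, 0, 30], [0, 0, 0.03, 0, 0, 30], [0, 0, 0.05, 0, 0, 30], [0, 0, 0.05, 0, 0, 30]]
  ]
}}

```text
time_s: 17.87
position: [0.3963, -0.2329, 0.1835]
tcp_rot: [[0.489, -0.872, -0.005], [-0.872, -0.489, 0.005], [-0.007, 0.002, -1.0]]
force: [-0.3, 1.2, 0.2]
opening: 1.003
grasp_force: 0.0
```

```bash
python3 go.py .398 -.234 .033 -61
```

```text
t 17.87 pos [ 0.3963 -0.2329  0.1835] yaw -60.7 q6 106.3 | d [ 0.0029 -0.0012  0.1504] w [0.1 0.4 0.3] n 3.6
```

{"name": "play_rows", "arguments": {
  "motion": [
    [[0.001, 0, 0.035, 0, 0, 0], [0.001, 0, 0.07, 0, 0, 0], [0.001, 0, 0.1, 0, 0, 0], [0.001, 0, 0.125, 0, 0, 0], [0.001, 0, 0.14, 0, 0, 0], [0.001, 0, 0.147, 0, 0, 0], [0.001, 0, 0.147, 0, 0, 0], [0.001, 0, 0.147, 0, 0, 0]]
  ],
  "fingers": 0.07
}}

```text
time_s: 18.53
position: [0.3987, -0.2368, 0.0396]
tcp_rot: [[0.488, -0.873, 0.001], [-0.873, -0.488, -0.0], [0.001, -0.0, -1.0]]
force: [0.3, -0.6, -0.2]
opening: 0.804
grasp_force: 0.0
```

{"name": "play_rows", "arguments": {
  "motion": [
    [[0, 0, 0, 0, 0, 0], [0, 0, 0, 0, 0, 0], [0, 0, 0, 0, 0, 0], [0, 0, 0, 0, 0, 0], [0, 0, 0, 0, 0, 0], [0, 0, 0, 0, 0, 0], [0, 0, 0, 0, 0, 0], [0, 0, 0, 0, 0, 0]]
  ],
  "fingers": 0.025
}}

```text
time_s: 19.2
position: [0.398, -0.237, 0.0393]
tcp_rot: [[0.487, -0.874, 0.0], [-0.874, -0.487, -0.0], [0.0, -0.0, -1.0]]
force: [0.5, 0.5, 3.5]
opening: 0.409
grasp_force: 29.9
```

```bash
python3 go.py .398 -.234 .13 -61
```

```text
t 19.2 pos [ 0.398  -0.237   0.0393] yaw -60.9 q6 106.3 | d [-0.0026 -0.0014 -0.0907] w [-0.  -0.   0.1] n 2.2
```

```bash
python3 go.py .486 -.209 .235 -14
```

```text
t 19.2 pos [ 0.398  -0.237   0.0393] yaw -60.9 q6 106.3 | d [ 0.0184 -0.0905 -0.1957] w [  0.   -0.  -46.9] n 6.5
```

{"name": "play_rows", "arguments": {
  "motion": [
    [[0, 0, -0.02, 0, 0, 0], [0, 0, -0.06, 0, 0, 0], [0, 0, -0.1, 0, 0, -5], [0, -0.02, -0.13, 0, 0, -12], [0.005, -0.04, -0.16, 0, 0, -19], [0.01, -0.06, -0.18, 0, 0, -26], [0.015, -0.08, -0.196, 0, 0, -33], [0.018, -0.09, -0.196, 0, 0, -40]]
  ]
}}

```text
time_s: 19.87
position: [0.489, -0.2093, 0.2387]
tcp_rot: [[0.937, -0.35, 0.008], [-0.35, -0.937, -0.004], [0.009, 0.001, -1.0]]
force: [0.8, -0.7, -1.9]
opening: 0.409
grasp_force: 29.9
```

{"name": "play_rows", "arguments": {
  "motion": [
    [[0, 0, 0, 0, 0, -7], [0, 0, 0, 0, 0, -7], [0, 0, 0, 0, 0, -7]]
  ]
}}

```text
time_s: 20.12
position: [0.4846, -0.2082, 0.2342]
tcp_rot: [[0.97, -0.243, -0.002], [-0.243, -0.97, 0.001], [-0.002, -0.001, -1.0]]
force: [0.3, -0.3, -2.1]
opening: 0.413
grasp_force: 29.9
```

```bash
python3 wfit.py .573 -.231 -13 long_plate; python3 go.py .575 -.231 .0473 -13
```

```text
long_plate expected px [278.  97.]
 px 241 312 0 200
  [ 0.5739 -0.2318  0.0033] yaw -12.4 iou 0.935
t 20.22 pos [ 0.4845 -0.2085  0.2343] yaw -14.0 q6 68.6 | d [0.0937 0.     0.1868] w [-0.   0.1 -1. ] n 5.0
```

View pics/wlast.png

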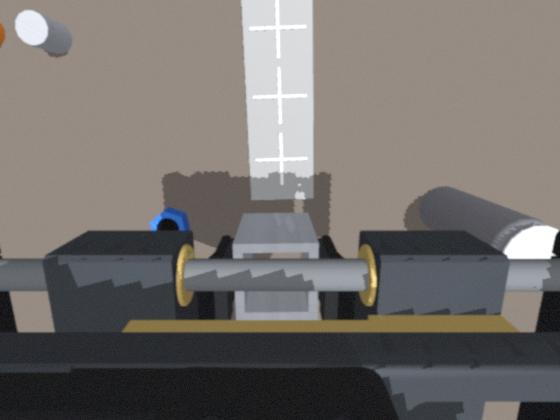

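The long plate's crosses are at (278,28), (280,97) and (282,159), and the tube is held square at (276,265). I'll turn those into world positions.

```bash
python3 - <<'E'
from h import *; from ray import ray
w=imaging.capture('wrist')
P=np.array([ray(w,p,.008) for p in [(278,28),(279.8,96.5),(281.7,159)]])
print(P.round(4), np.linalg.norm(np.diff(P,axis=0),axis=1).round(4), np.degrees(np.arctan2(*(P[0]-P[2])[::-1])))
E
python3 go.py .575 -.231 .0473 -12.4
```

```text
[[ 0.6357 -0.247 ]
 [ 0.5724 -0.2333]
 [ 0.5093 -0.2198]] [0.0647 0.0646] -12.132391621177296
t 20.27 pos [ 0.4846 -0.2086  0.2344] yaw -14.0 q6 68.6 | d [ 9.350e-02 -1.000e-04  1.869e-01] w [-0.   0.1 -1.6] n 5.0
```

{"name": "play_rows", "arguments": {
  "motion": [
    [[0.04, 0.001, 0, 0, 0, -1], [0.08, 0.0026, 0, 0, 0, -1.8], [0.094, 0.0026, 0.02, 0, 0, -1.8], [0.094, 0.0026, 0.06, 0, 0, -1.8], [0.094, 0.0026, 0.1, 0, 0, -1.8], [0.094, 0.0026, 0.135, 0, 0, -1.8], [0.094, 0.0026, 0.16, 0, 0, -1.8], [0.094, 0.0026, 0.17, 0, 0, -1.8]]
  ]
}}

```text
time_s: 20.93
position: [0.5728, -0.2325, 0.0603]
tcp_rot: [[0.977, -0.211, -0.008], [-0.211, -0.977, 0.005], [-0.009, -0.003, -1.0]]
force: [0.7, 0.5, -1.8]
opening: 0.412
grasp_force: 29.9
```

{"name": "play_rows", "arguments": {
  "motion": [
    [[0, 0, 0.004, 0, 0, 0], [0, 0, 0.008, 0, 0, 0], [0, 0, 0.011, 0, 0, 0], [0, 0, 0.013, 0, 0, 0], [0, 0, 0.013, 0, 0, 0], [0, 0, 0.013, 0, 0, 0]]
  ]
}}

```text
time_s: 21.43
position: [0.5767, -0.2342, 0.0533]
tcp_rot: [[0.978, -0.209, 0.002], [-0.209, -0.978, -0.001], [0.002, 0.001, -1.0]]
force: [0.1, -0.3, -1.2]
opening: 0.414
grasp_force: 29.9
```

```bash
python3 go.py .575 -.2338 .0473 -12.1
```

```text
t 21.43 pos [ 0.5767 -0.2342  0.0533] yaw -12.1 q6 69.7 | d [-0.0017 -0.0001  0.006 ] w [ 0.  -0.1  0. ] n 0.1
```

{"name": "play_rows", "arguments": {
  "motion": [
    [[-0.001, 0, 0.002, 0, 0, 0], [-0.001, 0, 0.004, 0, 0, 0], [-0.001, 0, 0.0055, 0, 0, 0], [-0.001, 0, 0.006, 0, 0, 0], [-0.001, 0, 0.006, 0, 0, 0], [-0.001, 0, 0.006, 0, 0, 0]]
  ]
}}

```text
time_s: 21.93
position: [0.5751, -0.2337, 0.0474]
tcp_rot: [[0.978, -0.209, 0.0], [-0.209, -0.978, -0.0], [0.0, 0.0, -1.0]]
force: [-0.8, 0.7, 6.3]
opening: 0.413
grasp_force: 29.9
```

{"name": "play_rows", "arguments": {
  "motion": [
    [[0, 0, 0, 0, 0, 0], [0, 0, 0, 0, 0, 0], [0, 0, 0, 0, 0, 0], [0, 0, 0, 0, 0, 0], [0, 0, 0, 0, 0, 0]]
  ],
  "fingers": 0.07
}}

```text
time_s: 22.35
position: [0.575, -0.2337, 0.0459]
tcp_rot: [[0.978, -0.209, -0.0], [-0.209, -0.978, 0.0], [-0.0, -0.0, -1.0]]
force: [-0.1, -0.1, -0.2]
opening: 0.704
grasp_force: 0.0
```

{"name": "play_rows", "arguments": {
  "motion": [
    [[0, 0, -0.03, 0, 0, 0], [0, 0, -0.07, 0, 0, 0], [0, 0, -0.11, 0, 0, 0], [-0.03, 0, -0.15, 0, 0, 0], [-0.06, 0, -0.18, 0, 0, 0], [-0.07, 0, -0.18, 0, 0, 0], [-0.07, 0, -0.18, 0, 0, 0], [-0.07, 0, -0.18, 0, 0, 0]]
  ],
  "fingers": 0.087
}}

```text
time_s: 23.02
position: [0.5064, -0.2191, 0.2268]
tcp_rot: [[0.978, -0.21, 0.002], [-0.21, -0.978, -0.001], [0.002, 0.001, -1.0]]
force: [0.7, -0.1, -0.4]
opening: 0.998
grasp_force: 0.0
```

```bash
python3 wfit.py .5724 -.2333 -12 square_tube; python3 go.py .40 .005 .22 14
```

```text
square_tube expected px [277. 121.]
 px 255 295 98 140
  [ 0.5741 -0.2317  0.0113] yaw -11.3 iou 0.982
  [ 0.5741 -0.2317  0.0115] yaw -11.2 iou 0.982
  [ 0.5741 -0.2317  0.0118] yaw -11.3 iou 0.982
t 23.12 pos [ 0.5071 -0.2192  0.2253] yaw -12.1 q6 67.1 | d [-0.1517 -0.1968  0.0054] w [ -0.    0.  -26.1] n 6.0
```

{"name": "play_rows", "arguments": {
  "motion": [
    [[-0.025, -0.033, 0, 0, 0, -4.5], [-0.05, -0.066, 0, 0, 0, -9], [-0.075, -0.098, 0, 0, 0, -13.5], [-0.1, -0.131, 0, 0, 0, -18], [-0.125, -0.164, 0, 0, 0, -22.5], [-0.152, -0.194, 0.005, 0, 0, -27], [-0.152, -0.194, 0.01, 0, 0, -27], [-0.152, -0.194, 0.01, 0, 0, -27]]
  ],
  "fingers": 0.065
}}

```text
time_s: 23.78
position: [0.3971, 0.0044, 0.2145]
tcp_rot: [[0.965, 0.261, -0.004], [0.261, -0.965, 0.001], [-0.004, -0.002, -1.0]]
force: [-0.2, -0.1, -0.4]
opening: 0.748
grasp_force: 0.0
```

```bash
python3 wfit.py .456 .0172 45 hex_nut; python3 go.py .456 .0172 .021 15
```

```text
hex_nut expected px [280. 128.]
 px 261 298 109 149
  [4.552e-01 1.840e-02 2.000e-04] yaw 43.8 iou 0.968
  [0.4552 0.0184 0.0027] yaw 44.9 iou 0.967
  [0.4551 0.0184 0.0006] yaw 43.8 iou 0.969
t 23.88 pos [0.4    0.0021 0.2156] yaw 14.9 q6 59.3 | d [ 0.0579 -0.0002  0.1946] w [ 0.  -0.  -0.1] n 4.9
```

View pics/wlast.png

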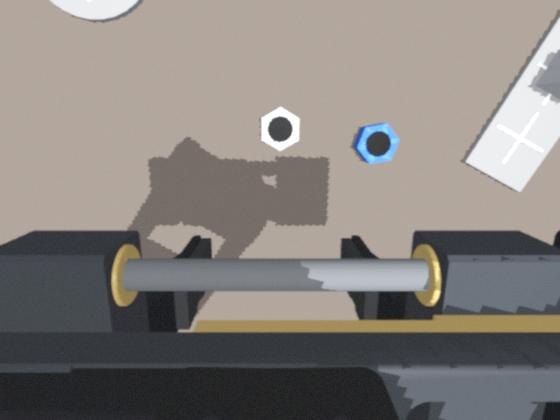

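The silver nut is at (280,129) with its flats left and right in the image, so it lines up with the jaws; the blue nut at (377,144) is clear. Grasping it.

{"name": "play_rows", "arguments": {
  "motion": [
    [[0.035, -0.001, 0, 0, 0, 0], [0.057, -0.0015, 0.01, 0, 0, 0], [0.057, -0.0015, 0.05, 0, 0, 0], [0.057, -0.0015, 0.09, 0, 0, 0], [0.057, -0.0015, 0.13, 0, 0, 0], [0.057, -0.0015, 0.16, 0, 0, 0], [0.057, -0.0015, 0.175, 0, 0, 0], [0.057, -0.0015, 0.182, 0, 0, 0]]
  ]
}}

```text
time_s: 24.55
position: [0.4537, 0.0173, 0.0308]
tcp_rot: [[0.967, 0.255, -0.003], [0.255, -0.967, 0.001], [-0.003, -0.002, -1.0]]
force: [-0.3, 0.0, -0.1]
opening: 0.748
grasp_force: 0.0
```

{"name": "play_rows", "arguments": {
  "motion": [
    [[0, 0, 0.004, 0, 0, 0], [0, 0, 0.008, 0, 0, 0], [0, 0, 0.01, 0, 0, 0], [0, 0, 0.011, 0, 0, 0], [0, 0, 0.011, 0, 0, 0]]
  ]
}}

```text
time_s: 24.97
position: [0.4539, 0.0184, 0.0238]
tcp_rot: [[0.966, 0.257, 0.002], [0.257, -0.966, -0.0], [0.002, 0.001, -1.0]]
force: [-0.8, -0.1, -0.1]
opening: 0.753
grasp_force: 0.0
```

```bash
python3 go.py .4552 .0184 .021 15
```

```text
t 24.97 pos [0.4539 0.0184 0.0238] yaw 14.9 q6 63.3 | d [0.0012 0.0003 0.0028] w [ 0.1 -0.1 -0.1] n 0.1
```

{"name": "play_rows", "arguments": {
  "motion": [
    [[0.001, 0, 0.001, 0, 0, 0], [0.001, 0, 0.0025, 0, 0, 0], [0.001, 0, 0.0025, 0, 0, 0], [0.001, 0, 0.0025, 0, 0, 0], [0.001, 0, 0.0025, 0, 0, 0], [0.001, 0, 0.0025, 0, 0, 0], [0.001, 0, 0.0025, 0, 0, 0], [0.001, 0, 0.0025, 0, 0, 0]]
  ],
  "fingers": 0.025
}}

```text
time_s: 25.63
position: [0.4544, 0.0188, 0.0207]
tcp_rot: [[0.966, 0.258, 0.0], [0.258, -0.966, -0.0], [0.0, 0.0, -1.0]]
force: [0.7, -0.3, 1.2]
opening: 0.411
grasp_force: 30.0
```

{"name": "play_rows", "arguments": {
  "motion": [
    [[0, 0, 0, 0, 0, 0], [0, 0, -0.02, 0, 0, 0], [0, 0, -0.05, 0, 0, 0], [0, 0, -0.08, 0, 0, 0], [0, 0, -0.11, 0, 0, 0], [0, 0, -0.11, 0, 0, 0], [0, 0, -0.11, 0, 0, 0]]
  ]
}}

```text
time_s: 26.22
position: [0.4549, 0.0188, 0.1317]
tcp_rot: [[0.966, 0.258, 0.003], [0.258, -0.966, -0.001], [0.003, 0.002, -1.0]]
force: [-0.1, -0.8, -2.4]
opening: 0.41
grasp_force: 30.0
```

```bash
python3 go.py .636 -.247 .13 -12.1
```

```text
t 26.22 pos [0.4549 0.0188 0.1317] yaw 14.9 q6 63.3 | d [0.1065 0.3035 0.0025] w [ 0.  -0.2 27. ] n 7.7
```

{"name": "play_rows", "arguments": {
  "motion": [
    [[0.013, 0.038, 0, 0, 0, 4], [0.026, 0.075, 0, 0, 0, 8], [0.04, 0.113, 0, 0, 0, 12], [0.053, 0.151, 0, 0, 0, 16], [0.066, 0.188, 0, 0, 0, 20], [0.08, 0.227, 0, 0, 0, 24], [0.093, 0.265, 0, 0, 0, 27], [0.106, 0.303, 0, 0, 0, 27]]
  ]
}}

```text
time_s: 26.88
position: [0.634, -0.2476, 0.1274]
tcp_rot: [[0.977, -0.211, -0.004], [-0.211, -0.977, 0.003], [-0.005, -0.002, -1.0]]
force: [0.9, 0.4, -0.5]
opening: 0.409
grasp_force: 30.0
```

{"name": "play_rows", "arguments": {
  "motion": [
    [[0, 0, 0, 0, 0, 0], [0, 0, 0.015, 0, 0, 0], [0, 0, 0.035, 0, 0, 0], [0, 0, 0.055, 0, 0, 0], [0, 0, 0.07, 0, 0, 0], [0, 0, 0.08, 0, 0, 0], [0, 0, 0.083, 0, 0, 0], [0, 0, 0.083, 0, 0, 0]]
  ]
}}

```text
time_s: 27.55
position: [0.6333, -0.2458, 0.0453]
tcp_rot: [[0.978, -0.209, -0.004], [-0.209, -0.978, 0.002], [-0.004, -0.001, -1.0]]
force: [-0.0, 0.2, -0.9]
opening: 0.412
grasp_force: 30.0
```

```bash
python3 go.py .636 -.247 .0287 -12.1
```

```text
t 27.55 pos [ 0.6333 -0.2458  0.0453] yaw -12.1 q6 71.5 | d [0.0029 0.0006 0.0166] w [-0.1  0.2  0. ] n 0.4
```

{"name": "play_rows", "arguments": {
  "motion": [
    [[0.001, 0, 0.004, 0, 0, 0], [0.001, 0, 0.008, 0, 0, 0], [0.001, 0, 0.011, 0, 0, 0], [0.001, 0, 0.013, 0, 0, 0], [0.001, 0, 0.013, 0, 0, 0], [0.001, 0, 0.013, 0, 0, 0]]
  ]
}}

```text
time_s: 28.05
position: [0.6357, -0.2468, 0.0347]
tcp_rot: [[0.978, -0.209, 0.0], [-0.209, -0.978, -0.0], [0.0, 0.0, -1.0]]
force: [0.9, 0.6, -1.6]
opening: 0.411
grasp_force: 30.0
```

```bash
python3 go.py .636 -.247 .0287 -12.1
```

```text
t 28.05 pos [ 0.6357 -0.2468  0.0347] yaw -12.1 q6 71.5 | d [0.0004 0.0001 0.006 ] w [ 0. -0.  0.] n 0.1
```

{"name": "play_rows", "arguments": {
  "motion": [
    [[0, 0, 0.002, 0, 0, 0], [0, 0, 0.004, 0, 0, 0], [0, 0, 0.0055, 0, 0, 0], [0, 0, 0.006, 0, 0, 0], [0, 0, 0.006, 0, 0, 0], [0, 0, 0.006, 0, 0, 0]]
  ]
}}

```text
time_s: 28.55
position: [0.6357, -0.2469, 0.0288]
tcp_rot: [[0.978, -0.209, 0.0], [-0.209, -0.978, -0.0], [0.0, 0.0, -1.0]]
force: [-0.7, 0.7, 1.1]
opening: 0.411
grasp_force: 30.0
```

{"name": "play_rows", "arguments": {
  "motion": [
    [[0, 0, 0, 0, 0, 0], [0, 0, 0, 0, 0, 0], [0, 0, 0, 0, 0, 0], [0, 0, 0, 0, 0, 0], [0, 0, 0, 0, 0, 0]]
  ],
  "fingers": 0.065
}}

```text
time_s: 28.97
position: [0.6356, -0.2469, 0.0285]
tcp_rot: [[0.978, -0.209, 0.0], [-0.209, -0.978, -0.0], [0.0, 0.0, -1.0]]
force: [0.3, -0.3, -0.0]
opening: 0.692
grasp_force: 0.0
```

{"name": "play_rows", "arguments": {
  "motion": [
    [[0, 0, -0.03, 0, 0, 0], [0, 0, -0.07, 0, 0, 0], [0, 0, -0.11, 0, 0, 0], [-0.03, 0, -0.15, 0, 0, 0], [-0.06, 0, -0.19, 0, 0, 0], [-0.08, 0, -0.2, 0, 0, 0], [-0.08, 0, -0.2, 0, 0, 0], [-0.08, 0, -0.2, 0, 0, 0]]
  ]
}}

```text
time_s: 29.63
position: [0.5571, -0.2302, 0.2307]
tcp_rot: [[0.978, -0.21, 0.003], [-0.21, -0.978, -0.002], [0.004, 0.001, -1.0]]
force: [-0.0, -0.2, -0.5]
opening: 0.748
grasp_force: 0.0
```

```bash
python3 wfit.py .636 -.247 -12 hex_nut .5724 -.2333 -12 square_tube; python3 go.py .6235 -.028 .22 -12
```

```text
hex_nut expected px [277. 108.]
 px 257 293 87 129
  [ 0.6356 -0.2452  0.0115] yaw -43.1 iou 0.969
  [ 0.6355 -0.2451  0.0124] yaw 15.9 iou 0.968
  [ 0.6355 -0.245   0.0115] yaw 15.7 iou 0.967
square_tube expected px [277. 173.]
 px 256 294 153 195
  [ 0.5748 -0.2322  0.0119] yaw -11.7 iou 0.979
  [ 0.5747 -0.2322  0.0113] yaw -11.7 iou 0.981
  [ 0.5739 -0.2318  0.0075] yaw -11.7 iou 0.97
t 29.78 pos [ 0.5577 -0.2301  0.2275] yaw -12.1 q6 69.0 | d [ 0.022  -0.2114  0.0076] w [-0.   0.  -0.1] n 5.1
```

```bash
python3 go.py .672 -.087 .22 77
```

```text
t 29.78 pos [ 0.5577 -0.2301  0.2275] yaw -12.1 q6 69.0 | d [ 0.0818 -0.1639  0.0075] w [ -0.1   0.  -89.1] n 12.4
```

{"name": "play_rows", "arguments": {
  "motion": [
    [[0.01, -0.02, 0, 0, 0, -7], [0.02, -0.04, 0, 0, 0, -14], [0.03, -0.06, 0, 0, 0, -21], [0.04, -0.08, 0, 0, 0, -28], [0.05, -0.1, 0, 0, 0, -35], [0.06, -0.12, 0, 0, 0, -42], [0.07, -0.14, 0.004, 0, 0, -49], [0.082, -0.164, 0.007, 0, 0, -56]]
  ]
}}

```text
time_s: 30.45
position: [0.6726, -0.0863, 0.219]
tcp_rot: [[0.716, 0.698, -0.003], [0.698, -0.716, 0.001], [-0.002, -0.002, -1.0]]
force: [0.5, -0.5, 0.8]
opening: 0.747
grasp_force: 0.0
```

{"name": "play_rows", "arguments": {
  "motion": [
    [[0, 0, 0, 0, 0, -7], [0, 0, 0, 0, 0, -14], [0, 0, 0, 0, 0, -21], [0, 0, 0, 0, 0, -28], [0, 0, 0, 0, 0, -33], [0, 0, 0, 0, 0, -33], [0, 0, 0, 0, 0, -33]]
  ]
}}

```text
time_s: 31.03
position: [0.6721, -0.0867, 0.2196]
tcp_rot: [[0.228, 0.974, -0.002], [0.974, -0.228, 0.001], [0.0, -0.002, -1.0]]
force: [-0.5, 0.0, 0.0]
opening: 0.748
grasp_force: 0.0
```

```bash
python3 wfit.py .685 -.028 0 bar_slug .7 .038 0 bar_slug; python3 go.py .685 -.028 .028 77
```

```text
bar_slug expected px [276. 130.]
 px 258 288 114 145
  [ 0.6829 -0.0271 -0.0049] yaw 12.9 iou 0.971
bar_slug expected px [275.  56.]
 px 264 297 34 75
  [0.7046 0.0362 0.0037] yaw 6.8 iou 0.978
t 31.18 pos [ 0.672  -0.0868  0.2207] yaw 76.8 q6 -3.6 | d [ 0.0602 -0.0005  0.1927] w [-0.1 -0.  -0.2] n 4.8
```

View pics/wlast.png

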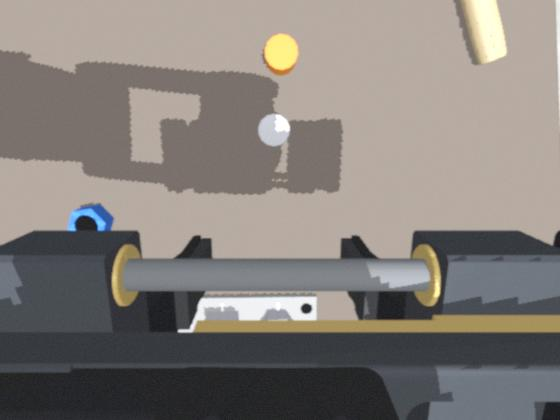

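The grey slug is at (274,129) and the orange one at (281,53), in line ahead, so the fingers pass clear on both sides. Grasping the grey slug.

{"name": "play_rows", "arguments": {
  "motion": [
    [[0.035, -0.001, 0, 0, 0, 0], [0.06, -0.003, 0.01, 0, 0, 0], [0.06, -0.003, 0.05, 0, 0, 0], [0.06, -0.003, 0.09, 0, 0, 0], [0.06, -0.003, 0.13, 0, 0, 0], [0.06, -0.003, 0.16, 0, 0, 0], [0.06, -0.003, 0.178, 0, 0, 0], [0.06, -0.003, 0.185, 0, 0, 0]]
  ]
}}

```text
time_s: 31.85
position: [0.6799, -0.0272, 0.0323]
tcp_rot: [[0.227, 0.974, -0.007], [0.974, -0.227, 0.001], [-0.0, -0.007, -1.0]]
force: [0.1, -0.0, -0.4]
opening: 0.75
grasp_force: 0.0
```

{"name": "play_rows", "arguments": {
  "motion": [
    [[0, 0, 0.003, 0, 0, 0], [0, 0, 0.006, 0, 0, 0], [0, 0, 0.007, 0, 0, 0], [0, 0, 0.007, 0, 0, 0], [0, 0, 0.007, 0, 0, 0]]
  ]
}}

```text
time_s: 32.27
position: [0.6836, -0.028, 0.0312]
tcp_rot: [[0.226, 0.974, 0.003], [0.974, -0.226, -0.001], [0.0, 0.003, -1.0]]
force: [-0.3, 0.3, -0.2]
opening: 0.748
grasp_force: 0.0
```

```bash
python3 go.py .683 -.0271 .028 77
```

```text
t 32.27 pos [ 0.6836 -0.028   0.0312] yaw 76.9 q6 1.4 | d [ 0.0007 -0.0008  0.0032] w [ 0.2 -0.  -0.1] n 0.1
```

{"name": "play_rows", "arguments": {
  "motion": [
    [[0, 0, 0.002, 0, 0, 0], [0, 0, 0.002, 0, 0, 0], [0, 0, 0.002, 0, 0, 0], [0, 0, 0.002, 0, 0, 0], [0, 0, 0.002, 0, 0, 0], [0, 0, 0.002, 0, 0, 0], [0, 0, 0.002, 0, 0, 0], [0, 0, 0.002, 0, 0, 0]]
  ],
  "fingers": 0.02
}}

```text
time_s: 32.93
position: [0.6827, -0.0278, 0.0275]
tcp_rot: [[0.226, 0.974, 0.0], [0.974, -0.226, -0.0], [0.0, 0.0, -1.0]]
force: [0.9, 0.2, 0.2]
opening: 0.338
grasp_force: 30.0
```

{"name": "play_rows", "arguments": {
  "motion": [
    [[0, 0, 0, 0, 0, 0], [0, 0, 0, 0, 0, 0]]
  ]
}}

```text
time_s: 33.1
position: [0.6827, -0.0278, 0.0276]
tcp_rot: [[0.226, 0.974, 0.0], [0.974, -0.226, -0.0], [0.0, 0.0, -1.0]]
force: [0.2, 0.4, 0.1]
opening: 0.333
grasp_force: 30.0
```

{"name": "play_rows", "arguments": {
  "motion": [
    [[0, 0, -0.02, 0, 0, 0], [0, 0, -0.05, 0, 0, 0], [0, 0, -0.08, 0, 0, 0], [0, 0, -0.11, 0, 0, 0], [0, 0, -0.12, 0, 0, 0], [0, 0, -0.12, 0, 0, 0]]
  ]
}}

```text
time_s: 33.6
position: [0.6844, -0.028, 0.1506]
tcp_rot: [[0.226, 0.974, 0.006], [0.974, -0.226, -0.001], [0.0, 0.006, -1.0]]
force: [0.7, -0.5, -2.9]
opening: 0.337
grasp_force: 30.0
```

```bash
python3 go.py .5088 -.2197 .15 -12.1
```

```text
t 33.6 pos [ 0.6844 -0.028   0.1506] yaw 76.9 q6 1.4 | d [-2.264e-01 -1.277e-01 -2.000e-04] w [ 0.3 -0.3 89. ] n 12.4
```

{"name": "play_rows", "arguments": {
  "motion": [
    [[-0.018, -0.01, 0, 0, 0, 7], [-0.036, -0.02, 0, 0, 0, 14], [-0.054, -0.03, 0, 0, 0, 21], [-0.072, -0.041, 0, 0, 0, 28], [-0.09, -0.051, 0, 0, 0, 35], [-0.108, -0.061, 0, 0, 0, 42], [-0.126, -0.071, 0, 0, 0, 49], [-0.145, -0.082, 0, 0, 0, 56]]
  ]
}}

```text
time_s: 34.27
position: [0.5676, -0.1502, 0.1449]
tcp_rot: [[0.936, 0.352, -0.004], [0.352, -0.936, 0.002], [-0.003, -0.004, -1.0]]
force: [0.3, 0.9, -1.5]
opening: 0.338
grasp_force: 30.0
```

```bash
python3 go.py .5088 -.2197 .10 -12.1
```

```text
t 34.27 pos [ 0.5676 -0.1502  0.1449] yaw 20.6 q6 43.7 | d [-0.0793  0.0445  0.045 ] w [-0.1  0.2 32.7] n 4.6
```

{"name": "play_rows", "arguments": {
  "motion": [
    [[-0.018, 0.01, 0, 0, 0, 7], [-0.036, 0.02, 0, 0, 0, 14], [-0.054, 0.03, 0, 0, 0, 21], [-0.072, 0.04, 0.01, 0, 0, 28], [-0.08, 0.044, 0.02, 0, 0, 32.5], [-0.08, 0.044, 0.04, 0, 0, 32.5], [-0.08, 0.044, 0.045, 0, 0, 32.5], [-0.08, 0.044, 0.045, 0, 0, 32.5]]
  ]
}}

```text
time_s: 34.93
position: [0.5084, -0.2186, 0.0994]
tcp_rot: [[0.98, -0.201, -0.006], [-0.201, -0.98, 0.005], [-0.007, -0.003, -1.0]]
force: [-0.3, -0.2, -3.2]
opening: 0.338
grasp_force: 30.0
```

{"name": "play_rows", "arguments": {
  "motion": [
    [[0, 0, 0, 0, 0, 0], [0, 0, 0, 0, 0, 0]]
  ]
}}

```text
time_s: 35.1
position: [0.5112, -0.2198, 0.1026]
tcp_rot: [[0.98, -0.2, 0.0], [-0.2, -0.98, -0.0], [0.0, 0.0, -1.0]]
force: [-0.0, 0.7, -3.3]
opening: 0.341
grasp_force: 30.0
```

```bash
python3 go.py .5088 -.2197 .0356 -12.1
```

```text
t 35.1 pos [ 0.5112 -0.2198  0.1026] yaw -11.5 q6 66.8 | d [-0.0024  0.0004  0.067 ] w [ 0.  -0.   0.6] n 1.6
```

{"name": "play_rows", "arguments": {
  "motion": [
    [[-0.002, 0, 0.015, 0, 0, 0.5], [-0.002, 0, 0.03, 0, 0, 0.5], [-0.002, 0, 0.043, 0, 0, 0.5], [-0.002, 0, 0.053, 0, 0, 0.5], [-0.002, 0, 0.06, 0, 0, 0.5], [-0.002, 0, 0.062, 0, 0, 0.5], [-0.002, 0, 0.062, 0, 0, 0.5], [-0.002, 0, 0.062, 0, 0, 0.5]]
  ]
}}

```text
time_s: 35.77
position: [0.5093, -0.2199, 0.041]
tcp_rot: [[0.978, -0.209, 0.001], [-0.209, -0.978, -0.001], [0.001, 0.0, -1.0]]
force: [-0.3, -0.0, -1.5]
opening: 0.339
grasp_force: 30.0
```

```bash
python3 go.py .5088 -.2197 .0356 -12.1
```

```text
t 35.77 pos [ 0.5093 -0.2199  0.041 ] yaw -12.1 q6 67.2 | d [-0.0006 -0.0001  0.0054] w [ 0.  -0.1  0. ] n 0.1
```

{"name": "play_rows", "arguments": {
  "motion": [
    [[0, 0, 0.002, 0, 0, 0], [0, 0, 0.004, 0, 0, 0], [0, 0, 0.005, 0, 0, 0], [0, 0, 0.0055, 0, 0, 0], [0, 0, 0.0055, 0, 0, 0], [0, 0, 0.0055, 0, 0, 0]]
  ]
}}

```text
time_s: 36.27
position: [0.509, -0.2198, 0.0355]
tcp_rot: [[0.978, -0.209, 0.0], [-0.209, -0.978, -0.0], [0.001, 0.0, -1.0]]
force: [-0.8, 0.1, 2.7]
opening: 0.334
grasp_force: 30.0
```

{"name": "play_rows", "arguments": {
  "motion": [
    [[0, 0, 0, 0, 0, 0], [0, 0, 0, 0, 0, 0], [0, 0, 0, 0, 0, 0], [0, 0, 0, 0, 0, 0], [0, 0, 0, 0, 0, 0]]
  ],
  "fingers": 0.065
}}

```text
time_s: 36.68
position: [0.5089, -0.2197, 0.035]
tcp_rot: [[0.978, -0.209, 0.0], [-0.209, -0.978, -0.0], [0.0, -0.0, -1.0]]
force: [0.0, 0.3, 0.1]
opening: 0.628
grasp_force: 0.0
```

{"name": "play_rows", "arguments": {
  "motion": [
    [[0, 0, -0.03, 0, 0, 0], [0, 0, -0.07, 0, 0, 0], [0, 0, -0.11, 0, 0, 0], [-0.02, 0, -0.15, 0, 0, 0], [-0.03, 0, -0.19, 0, 0, 0], [-0.04, 0, -0.21, 0, 0, 0], [-0.04, 0, -0.21, 0, 0, 0], [-0.04, 0, -0.21, 0, 0, 0]]
  ]
}}

```text
time_s: 37.35
position: [0.47, -0.2116, 0.2465]
tcp_rot: [[0.978, -0.21, 0.003], [-0.21, -0.978, -0.002], [0.003, 0.002, -1.0]]
force: [1.1, 0.8, -0.5]
opening: 0.747
grasp_force: 0.0
```

```bash
python3 wfit.py .5088 -.2197 0 bar_slug .636 -.247 15 hex_nut .5724 -.2333 -12 square_tube; python3 - <<'E'
from h import *
d=imaging.capture('scene'); f=d['frame'][120:300,130:410]
cv2.imwrite('pics/end.png',cv2.cvtColor(cv2.resize(f,None,fx=2.8,fy=2.8,interpolation=cv2.INTER_CUBIC),cv2.COLOR_RGB2BGR))
for n,z in(('flange_ring',.068),('spray_can',.1),('tape_roll',.02)):
    print(n,[r['at'] for r in finder.recognise('scene',n)][:1])
E
```

```text
bar_slug expected px [276. 148.]
 px 261 289 135 164
  [ 0.5082 -0.2182 -0.0014] yaw 7.5 iou 0.972
hex_nut expected px [277.  18.]
 px 257 293 0 39
  [ 0.6382 -0.2459 -0.0054] yaw 17.8 iou 0.883
  [ 0.6382 -0.2459 -0.0047] yaw 17.8 iou 0.883
  [ 6.371e-01 -2.458e-01 -5.000e-04] yaw 18.4 iou 0.884
square_tube expected px [277.  84.]
 px 254 295 57 102
  [ 0.5727 -0.2317  0.019 ] yaw -11.2 iou 0.975
  [ 0.5725 -0.2315  0.0215] yaw -10.2 iou 0.975
  [ 0.5724 -0.2315  0.0219] yaw -10.3 iou 0.974
flange_ring [[0.5712, 0.2274, 0.0844]]
spray_can [[0.4288, -0.3743, 0.0955]]
tape_roll [[0.4191, 0.3878, 0.0225]]
```

View pics/end.png

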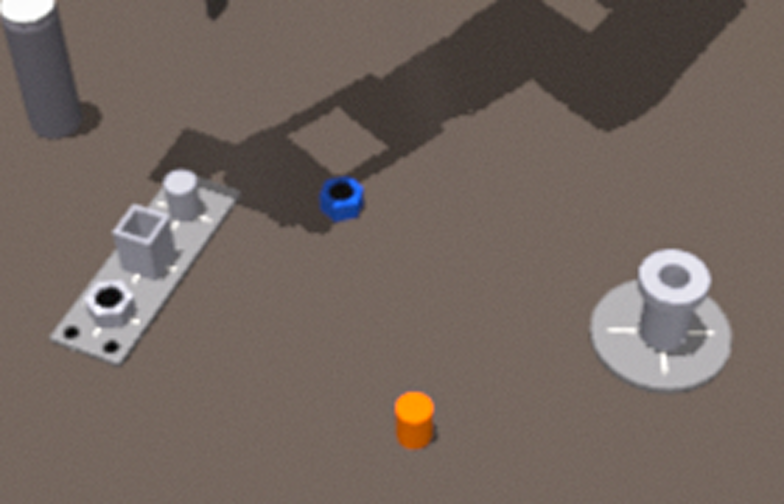

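The picture shows the nut at the holed end (110,303), the tube in the middle (145,240), the slug at the far end (182,195), and the ring on the pipe on the disc (670,300). The can and the tape roll haven't moved. I'm handing in.

```bash
python3 -c "
from rig import bot
print(bot.hand_in())"
```

```text
the job is handed in; nothing more can be done
None
```

The job is handed in (no verdict came back): the camera fits put the pipe and ring on the round plate, and the tube, nut and slug on the long plate, each within about 3 mm of its cross, with the spray can and tape roll left where they were.

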